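# Move the seasonings to the other rack in reverse order

## Robot

A 6-joint arm with a two-finger parallel gripper is mounted at the origin on a cart in front of the work surface, level with it; the furniture and walls round the work are solid. World frame = base frame: x ahead of the robot, y to its left, z up, the work surface at z = 0. Lengths are in mm, angles in degrees, forces in N, time in s.
With the tool pointing down it reaches from about 250 to 775 mm from the base axis. Payload 4 kg.
Tool frame: the origin (TCP) lies between the finger pads; the fingertips stand bot.nose_length ahead of it and the grasp point (between the pads) is the TCP (bot.nose_length is the distance from the TCP to the fingertips, in mm); z points along the fingers, x is the direction in which the jaws open and shut, and the axes are right-handed (so a half turn about z gives the same grasp; the last joint's range is limited). The gripper opens to 94 mm and grips with 3 to 60 N. Pads are 16 mm wide; open, the fingers measure 119 mm over their backs; the gripper's body (75 mm by 177 mm) begins 78 mm behind the grasp point.
Start: joints at [-71.683, 4.996, 78.535, -0, 96.463, -5.907], TCP at [225.673, -501.59, 198.706] pointing down, gripper open.
Joint ranges: [-177.83, 177.83], [-43.37, 116.18], [15.69, 146.23], [-61.86, 241.86], [9.47, 152.12], [-147.06, 147.06]. Speed limits (degrees/s): [159.86, 159.86, 180, 180, 180, 180].

## Interface

Orientations are given as [roll, pitch, yaw] about the fixed x, y, z axes, in that order (R = Rz(yaw) Ry(pitch) Rx(roll)).
In Python, from rig import bot, vision gives the robot as it stands.
- The arm moves only by the tool step_arm, never from a script. Its argument "targets" is text: rows parted by semicolons, each of 7 numbers parted by spaces: the shift along the world's x, y, z in mm, then the turn, a rotation vector about the world's x, y, z in rad, then the finger opening in mm, from 0 to 94. In form: dx dy dz wx wy wz hand; .... A call has 1 to 20 rows; each row shifts and turns the pose as measured when the row begins; what a row does not reach is not made up. A row lasts 1/10 s, in which the tool goes at most 50 mm and 8.59 degrees, less where a joint would pass 70% of its speed; a pose out of reach is approached as far as the arm can. A call is refused whole if a number of a shift passes 50 or a number of a turn 0.15, either way. A call with a gripper value outside its range is refused whole. The fingers move at their own pace and stop on an object; "newtons" is the grip in N (left out, the last holds). Time passes only in rows, so rows that do not move let the fingers close. It gives the time, the measured TCP pose, the force and the opening at its end, in the units of the state.
- bot.read_state(): the state, without advancing time (a new reading comes with each control period).
- vision.grab_frame(name): name is "side" or "top"; returns a dict with "image" (420x560x3 uint8, red, green, blue), "K" (3x3 intrinsics, pixels), "dist" ([k1, k2, p1, p2, k3] as OpenCV has them; the pictures are not rectified), "origin" and "attitude" of the camera in the world. Camera axes: x right, y up, looking along -z (the intrinsics and any distortion apply to the point x, -y, -z); pixel columns grow to the right and rows downward; lengths in mm; the calibration is good to about 2 mm. A picture is of the moment at which its call begins. There is no depth.
- bot.hand_in(): hands the job in, once; it reports no verdict.
The state is a dict: "time": time; "joints": joint angles; "qd": joint speeds; "tau": joint torques, N m; "position": TCP position; "tcp_rot": TCP orientation; "ft_force": force on the tool from outside, world axes, zero at the start; "moment": the same for the moment, N m; "width": finger opening in mm.
Only numpy, scipy, OpenCV 4.12 (cv2) and the standard library are available. Lean on these libraries where they do the work, as an engineer would, in place of code of your own. Each camera call takes 0.05 s, during which the arm holds its last target. There are 200 camera calls.

## Task

Move the salt shaker, spice jar, mustard pot and honey jar from the light wooden rack with the cork pads to the dark empty rack, one upright in the middle of each bay, in the reverse order: seen from the robot, what stood leftmost in the old rack stands rightmost in the new one, and so on (the dark rack will be turned round to face the dining table). Never lay or tip any of them over.

Things in the scene. Friction and masses are not known exactly. Their poses are not given: they have to be found in the camera images.
- salt_shaker: salt shaker: clear glass with white salt and a grey domed top; 44 mm diameter, 90 mm tall (glass body to 70 mm, then the top, 34 mm wide). Weighs about 0.1 kg. Easily gripped round the glass 50 mm above its underside. Origin: centre of underside, z up; loose, starts on a cork pad in the old rack.
- spice_jar: slim glass spice jar with a brown label and a red cap whose flat top is tan; 45 mm diameter (glass 42 mm), 106 mm tall, the cap from 85 mm up. Weighs about 0.11 kg. Easily gripped round the cap, which is 45 mm wide, 92 mm above its underside. Origin: centre of underside, z up; loose, starts on a cork pad in the old rack.
- mustard_pot: small white stoneware mustard pot with a round wooden lid and knob (lid fixed on); straight-sided, 54 mm diameter, body 55 mm tall, 79 mm to the top of the knob. Weighs about 0.18 kg. Easily gripped round the white body 38 mm above its underside. Origin: centre of underside, z up; loose, starts on a cork pad in the old rack.
- honey_jar: squat wide jar of golden honey with a red lid; 62 mm body diameter, 64 mm over all, 97 mm tall. Weighs about 0.39 kg. Easily gripped round the body 65 mm above its underside. Origin: centre of underside, z up; loose, starts on a cork pad in the old rack.
- old_rack: light wood tray with brass end handles, left or right of the new rack; fixed; 360 x 106 mm, one row of 4 bays, each 80 mm along by 94 across, holding the four things in any order. Origin: centre of underside; x away from the robot, y along the row to its left (within 0.2 rad). Bay centres y = +-0.126, +-0.042 m, x = 0. Floor 10 mm up; dividers 4 mm thick, 7 mm above the floor, sides 10, ends 16 mm.
- new_rack: dark wood tray with steel end handles, empty at the start, no pads; fixed; same shape as the old rack: 360 x 106 mm, 4 bays, each 80 mm along by 94 across. Origin: centre of underside; x away from the robot, y along the row to its left (within 0.2 rad). Bay centres y = +-0.126, +-0.042 m, x = 0. Floor 10 mm up; dividers 4 mm thick, 7 mm above the floor, sides 10, ends 16 mm.
- pad_salt: cork pad, a round disc 74 mm across and 4 mm thick, fixed on the floor of the bay of the old rack in which the salt shaker stands at the start (it stays there and so marks that bay). Origin at the centre of its underside.
- pad_spice: cork pad, a round disc 74 mm across and 4 mm thick, fixed on the floor of the bay of the old rack in which the spice jar stands at the start (it stays there and so marks that bay). Origin at the centre of its underside.
- pad_mustard: cork pad, a round disc 74 mm across and 4 mm thick, fixed on the floor of the bay of the old rack in which the mustard pot stands at the start (it stays there and so marks that bay). Origin at the centre of its underside.
- pad_honey: cork pad, a round disc 74 mm across and 4 mm thick, fixed on the floor of the bay of the old rack in which the honey jar stands at the start (it stays there and so marks that bay). Origin at the centre of its underside.
Things that resemble listed ones, but are neither listed nor needed, are in the scene too. Leave any green look-alike of the mustard_pot alone.

How it is judged:
By the outcome, as a careful person would: the job done as asked, in the order asked, and still so for the second after the job is handed in, with the robot touching nothing.
It also fails if it takes over 128 s, if anything falls off the work surface, if the arm or the gripper's body presses on something with over 40 N, if the wrist force passes 120 N, or if a joint passes its speed limit or range.

## Working session

There is one attempt and no reset: what is moved stays moved. The work goes in short steps, Python scripts to look and compute and a tool call to move; the robot and the scene stay as the last step left them, time stands still between calls to the robot, and variables do not carry over. Pictures are saved under pics/ and viewed, about 12 in all and at most 16, crops included, and the job is handed in when it is done.

Besides the shell and the picture viewer there is one more tool, called as name(argument=value, ...) on one line, values as JSON. step_arm: Moves the arm, as the interface text tells. Its arguments: {"type":"object","properties":{"targets":{"type":"string"},"newtons":{"type":"number"}},"required":["targets"]}

```bash
mkdir -p pics; python3 - <<'E'
from rig import bot, vision
import cv2
print(bot.read_state(), bot.nose_length)
for n in ("top","side"):
    f=vision.grab_frame(n); cv2.imwrite(f"pics/{n}0.png",f["image"][:,:,::-1])
    print(n,{k:f[k] for k in f if k!="image"})
E
```

```text
{'time': 0.0, 'joints': array([-7.16835469e+01,  5.03735258e+00,  7.86227672e+01, -5.00788774e-04,
        9.64619934e+01, -5.90614329e+00]), 'qd': array([-0.03801086, -0.00940115,  0.09074109, -0.02217689, -0.03615397,
        0.12909072]), 'tau': array([-6.92183512e-04, -3.40178168e+01, -3.02432585e+01,  7.17940112e-02,
        3.28671292e-02, -1.90014812e-04]), 'position': array([ 225.48347661, -501.05000887,  197.53844773]), 'tcp_rot': array([-1.79987930e+02,  1.21516193e-01, -6.57774466e+01]), 'ft_force': array([-0.39852567,  0.03840347, -0.23455523]), 'moment': array([-0.00015335,  0.04316939, -0.02709794]), 'width': 94.25218852549} 19.0
top {'K': array([[400.56024198,   0.        , 278.73292927],
       [  0.        , 400.56024198, 212.5008373 ],
       [  0.        ,   0.        ,   1.        ]]), 'dist': array([-0.05591214,  0.        ,  0.        ,  0.        ,  0.        ]), 'origin': array([ 3.87795045e+02, -5.13914951e-01,  1.01348585e+03]), 'attitude': array([  1.6747414 ,   0.4064169 , -88.34923234])}
side {'K': array([[501.25283706,   0.        , 280.76036695],
       [  0.        , 501.25283706, 211.94280905],
       [  0.        ,   0.        ,   1.        ]]), 'dist': array([-0.08858337,  0.        ,  0.        ,  0.        ,  0.        ]), 'origin': array([ -281.30346092, -1079.32532305,   790.35919512]), 'attitude': array([ 60.65945534,  -0.27144627, -33.02450166])}
```

View pics/top0.png

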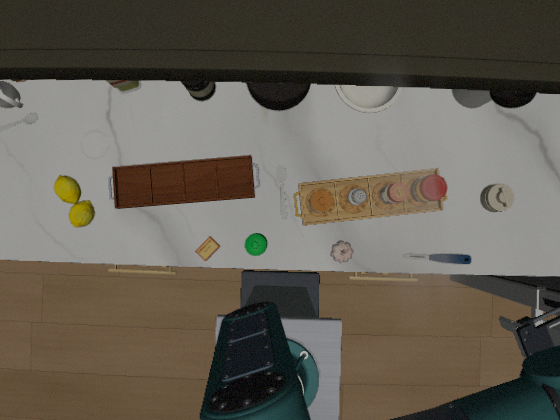

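View pics/side0.png

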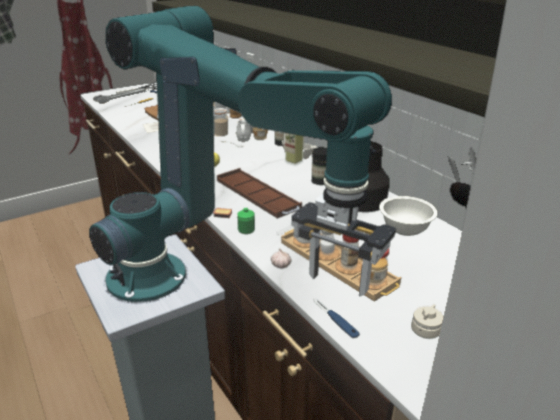

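Candidates are: bay 1 (321,201) tan/wooden; bay 2 (358,197) grey dome; bay 3 (393,191) pinkish/tan with red; bay 4 (430,188) red lid. Look-alikes outside the racks: the green pot (256,244), the cream pot (497,198) and the garlic (342,251). I'll check the rack in a close crop.

```bash
python3 - <<'E'
import cv2,numpy as np
t=cv2.imread("pics/top0.png"); 
a=cv2.resize(t[155:235,285:465],None,fx=4.4,fy=4.4,interpolation=3)
b=cv2.resize(t[145:218,100:270],None,fx=3.2,fy=3.2,interpolation=3)
c=np.zeros((a.shape[0]+b.shape[0],a.shape[1],3),np.uint8); c[:a.shape[0]]=a; c[a.shape[0]:,:b.shape[1]]=b
c=c[:600]
cv2.imwrite("pics/crop0.png",c); print(c.shape)
E
```

```text
(586, 792, 3)
```

View pics/crop0.png

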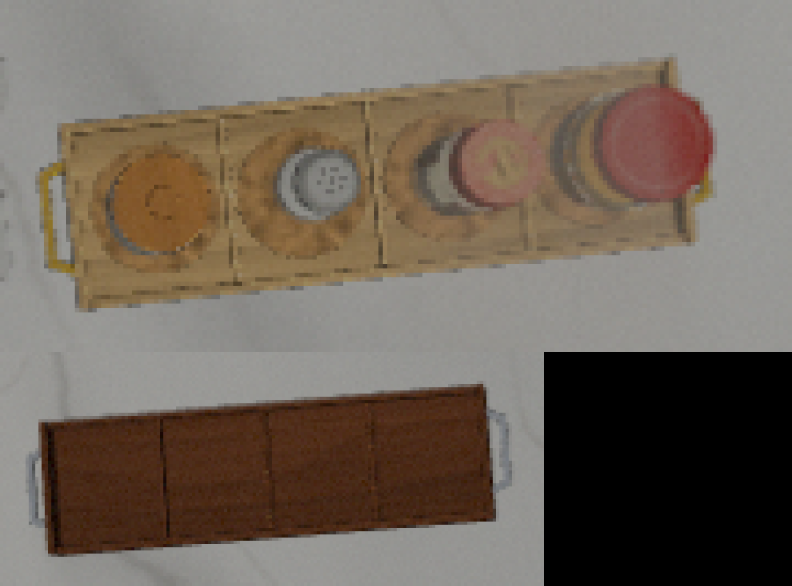

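Shown: in the old rack from left to right are mustard (wooden lid, crop 162,203), salt (328,180), spice (497,163) and honey (657,140). The new rack from left to right must therefore be honey, spice, salt, mustard. Next I'll fit the poses.

```bash
cat > h.py <<'E'
import numpy as np, cv2
from scipy.spatial.transform import Rotation as R
from scipy.optimize import least_squares
F=np.diag([1.,-1,-1])
def proj(f,P):
    Rc=F@R.from_euler('xyz',f["attitude"],degrees=True).as_matrix().T
    return cv2.projectPoints(np.float64(P).reshape(-1,3),cv2.Rodrigues(Rc)[0],-Rc@f["origin"],f["K"],f["dist"])[0].reshape(-1,2)
def ray(f,uv,z):
    n=cv2.undistortPoints(np.float64(uv).reshape(-1,1,2),f["K"],f["dist"]).reshape(-1,2)
    Rc=F@R.from_euler('xyz',f["attitude"],degrees=True).as_matrix().T
    d=np.c_[n,np.ones(len(n))]@Rc
    return f["origin"]+d*((z-f["origin"][2])/d[:,2])[:,None]
def rackpts(p,P):
    c,s=np.cos(p[2]),np.sin(p[2]); P=np.float64(P)
    return np.c_[p[0]+c*P[:,0]-s*P[:,1],p[1]+s*P[:,0]+c*P[:,1],P[:,2]]
E
python3 - <<'E'
from h import *
from rig import vision
f=vision.grab_frame("top"); s=vision.grab_frame("side")
img=s["image"][:,:,::-1].copy()
C=[[53,180,24],[53,-180,24],[-53,-180,24],[-53,180,24]]
px=dict(new=[(112.5,166.9),(251.3,155),(254.7,197.2),(115.6,208.1)],old=[(299.1,183.2),(438.4,168),(442.3,209.5),(302.7,225.5)])
for k,u in px.items():
    r=least_squares(lambda p:(proj(f,rackpts([p[0]*100,p[1]*100,p[2]],C))-u).ravel(),[5,0,0]); p=r.x*[100,100,1]
    print(k,p.round(3),np.degrees(p[2]).round(2),'res',r.fun.round(1))
    b=rackpts(p,[[0,y,10] for y in(126,42,-42,-126)]); print(b.round(0).tolist())
    cv2.polylines(img,[proj(s,rackpts(p,C)).astype(int)],True,(0,0,255))
for n,u,z in (("mustard",(162,203),74),("salt",(329,180),104),("spice",(499,164),120),("honey",(657,140),111)):
    q=ray(f,[(285+u[0]/4.4,155+u[1]/4.4)],z)[0]; print(n,q.round(0)); 
    for zz in(14,z): cv2.circle(img,proj(s,[q[0],q[1],zz])[0].astype(int).tolist(),2,(255,0,255),-1)
cv2.imwrite("pics/ov.png",cv2.resize(img[130:330,180:460],None,fx=2.8,fy=2.8))
E
```

```text
new [4.86350e+02 2.48091e+02 1.08000e-01] 6.18 res [-1.7 -0.2  1.9 -0.3  1.8 -0.1 -2.2  0.6]
[[473.0, 373.0, 10.0], [482.0, 290.0, 10.0], [491.0, 206.0, 10.0], [500.0, 123.0, 10.0]]
old [ 4.62866e+02 -2.20370e+02  1.38000e-01] 7.92 res [-2.5 -0.1  1.3 -0.4  2.6  0.3 -1.4  0.2]
[[446.0, -96.0, 10.0], [457.0, -179.0, 10.0], [469.0, -262.0, 10.0], [480.0, -345.0, 10.0]]
mustard [445. -93.  74.]
salt [ 457. -177.  104.]
spice [ 467. -260.  120.]
honey [ 482. -345.  111.]
```

View pics/ov.png

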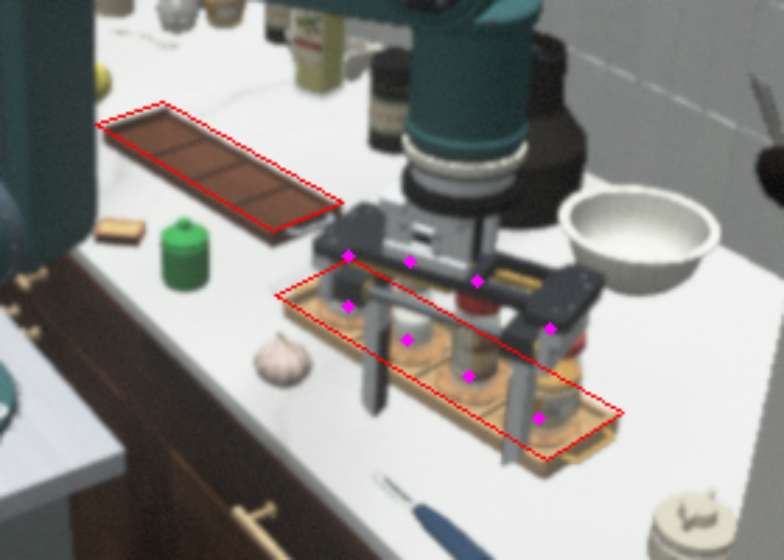

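The poses agree to within a few mm (lid tops against bay centres). I'll go over the honey jar first, turning the jaws across the row.

step_arm(targets="26 16 2 0 0 0.14 94;26 16 2 0 0 0.14 94;26 16 0 0 0 0.14 94;26 16 0 0 0 0.14 94;26 16 0 0 0 0.14 94;26 16 0 0 0 0.14 94;26 16 0 0 0 0.14 94;26 16 0 0 0 0.14 94;26 16 0 0 0 0.14 94;22 12 0 0 0 0.02 94;0 0 0 0 0 0 94", newtons=25)

```text
time: 1.3
position: [488.5, -337.2, 197.7]
tcp_rot: [-179.8, 0.3, 10.5]
ft_force: [0.4, 0.8, -0.9]
width: 93.8
```

step_arm(targets="-7 -8 0 0 0 -0.045 94;0 0 -40 0 0 0 94;0 0 0 0 0 0 94")

```text
time: 1.6
position: [478.1, -346.6, 155.3]
tcp_rot: [-179.8, 0.6, 7.4]
ft_force: [-0.9, 0.7, -1.9]
width: 93.8
```

```bash
cat > look.py <<'E'
import sys
from h import *
from rig import vision,bot
# usage: look.py out cam x y z [half px] -> crop about a world point
o,n=sys.argv[1:3]; P=list(map(float,sys.argv[3:6])); h=int(sys.argv[6]) if len(sys.argv)>6 else 80
f=vision.grab_frame(n); im=f["image"][:,:,::-1]; u,v=proj(f,P)[0].astype(int)
x0,y0=max(0,u-h),max(0,v-h); c=im[y0:y0+2*h,x0:x0+2*h]; k=600/max(c.shape)
cv2.imwrite(f"pics/{o}.png",cv2.resize(c,None,fx=k,fy=k,interpolation=3)); print("origin",x0,y0,"scale",k)
s=bot.read_state(); print(s["position"].round(1),s["tcp_rot"].round(2),s["ft_force"].round(1))
E
python3 look.py s1 side 470 -250 80 75
```

```text
origin 272 166 scale 4.0
[ 480.3 -348.8  160.7] [179.79   0.22   7.42] [ 0.3 -0.6  0.6]
```

View pics/s1.png

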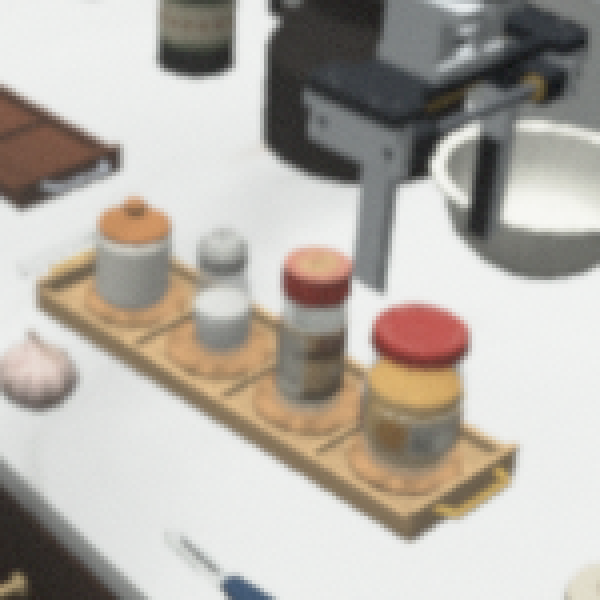

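The side view shows all four items: mustard knob (134,203), salt top (222,235), spice cap top (317,262), honey lid (421,325) and near fingertip (372,288). I'll check them against the top-view estimates.

```bash
python3 - <<'E'
from h import *
from rig import vision,bot
s=vision.grab_frame("side")
for n,u,z in (("mustard",(134,203),93),("salt",(222,233),103),("spice",(317,262),120),("honey",(421,323),111),("rim near-right corner",(410,530),20),("rim far-right",(517,450),20)):
    print(n,ray(s,[(272+u[0]/4,166+u[1]/4)],z)[0].round(0))
for i in range(3):
    q=bot.read_state(); print(q["position"].round(1),q["tcp_rot"].round(2))
p=q["position"]; a=np.radians(7.6); d=np.array([np.cos(a),np.sin(a),0])
for sg in(-1,1):
  print((proj(s,p+sg*53*d+[0,0,-19])[0]-[272,166])*4)
E
```

```text
mustard [ 441. -101.   93.]
salt [ 457. -180.  103.]
spice [ 468. -264.  120.]
honey [ 486. -344.  111.]
rim near-right corner [ 427. -411.   20.]
rim far-right [ 539. -389.   20.]
[ 482.  -349.8  163.9] [ 1.7955e+02 -2.0000e-02  7.4600e+00]
[ 482.  -349.8  163.9] [ 1.7955e+02 -2.0000e-02  7.4600e+00]
[ 482.  -349.8  163.9] [ 1.7955e+02 -2.0000e-02  7.4600e+00]
[371.70491225 313.62581086]
[484.00450326 253.33565523]
```

step_arm(targets="1 5 -30 0 0 0.008 94;0 0 -25 0 0 0 94;0 0 -5 0 0 0 94;0 0 0 0 0 0 94;0 0 0 0 0 0 94")

```text
time: 2.2
position: [487.0, -354.0, 119.3]
tcp_rot: [178.4, -1.0, 7.5]
ft_force: [-0.5, -0.6, 0.3]
width: 94.1
```

```bash
python3 look.py s2 side 480 -345 100 60; python3 -c "
from rig import bot,vision
for i in range(3):
    vision.grab_frame('side'); print(bot.read_state()['position'].round(1))"
```

```text
origin 315 191 scale 5.0
[ 487.3 -354.2  119.8] [178.32  -1.03   7.48] [-0.2  0.6  1. ]
[ 487.3 -354.   119.4]
[ 487.1 -353.6  118.9]
[ 486.9 -353.3  118.3]
```

View pics/s2.png

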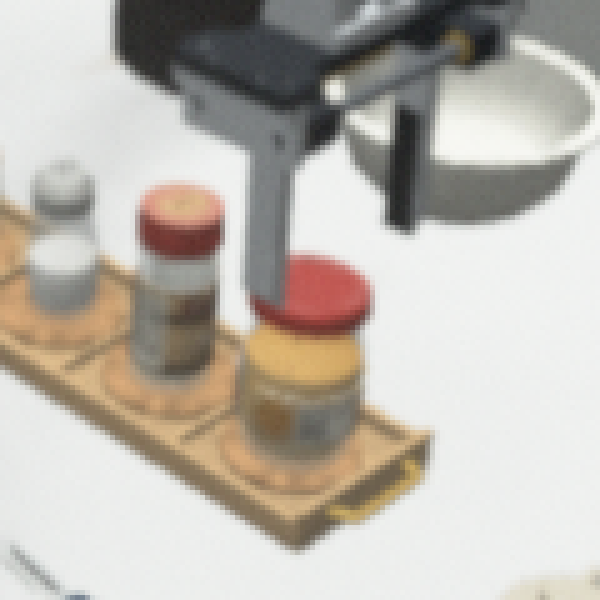

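```bash
python3 - <<'E'
from h import *
from rig import vision,bot
s=vision.grab_frame("side")
st=bot.read_state(); print(st["position"].round(1),st["tcp_rot"].round(2))
L=np.array([[-59.5,8,0],[-59.5,-8,0],[47,8,0],[47,-8,0]])*1.
u=np.array([(247,295),(278,307),(385,226),(412,235)])/5+[315,191]
def g(p,nose=19):
    a=np.radians(7.5); Q=rackpts([p[0],p[1],a],L); Q[:,2]=p[2]; return (proj(s,Q)-u).ravel()
r=least_squares(g,[480,-345,100]); print("tip centre",r.x.round(1),r.fun.round(1))
print("predicted",(proj(s,rackpts([*st["position"][:2],np.radians(7.5)],L+[0,0,st["position"][2]-19]))-[315,191]).round(1)*5)
E
```

```text
[ 486.7 -353.1  117.8] [178.45  -0.92   7.52]
tip centre [ 522.6 -326.4   99.5] [ 0.8  0.2 -0.5  0.5  0.1 -0.7 -0.4 -0. ]
predicted [[231.5 345. ]
 [256.5 359.5]
 [371.  267.5]
 [396.  280.5]]
```

Projected fingertips miss the seen ones by ~9 px in the side view; I'll check that with the top camera.

```bash
python3 - <<'E'
from h import *
from rig import vision,bot
t=vision.grab_frame("top"); s=vision.grab_frame("side"); st=bot.read_state(); p=st["position"]; print(p.round(1))
ims=[]
for f,c in((t,(485,-330,60)),(s,(485,-345,90))):
    im=f["image"][:,:,::-1]; u,v=proj(f,c)[0].astype(int); x0,y0=max(0,min(u-50,460)),v-60; k=4
    cc=cv2.resize(im[y0:y0+130,x0:x0+100],None,fx=k,fy=k,interpolation=3)
    a=np.radians(st["tcp_rot"][2])
    for zz,col in((-19,(255,0,255)),(40,(0,255,0))):
        for x in(-59.5,-47,47,59.5):
            q=(proj(f,rackpts([p[0],p[1],a],[[x,0,p[2]+zz]]))[0]-[x0,y0])*k
            cv2.circle(cc,q.astype(int).tolist(),3,col,-1)
    ims.append(cc); print(x0,y0)
cv2.imwrite("pics/ts.png",np.hstack(ims))
E
```

```text
[ 486.5 -352.8  117.2]
370 127
326 194
```

View pics/ts.png

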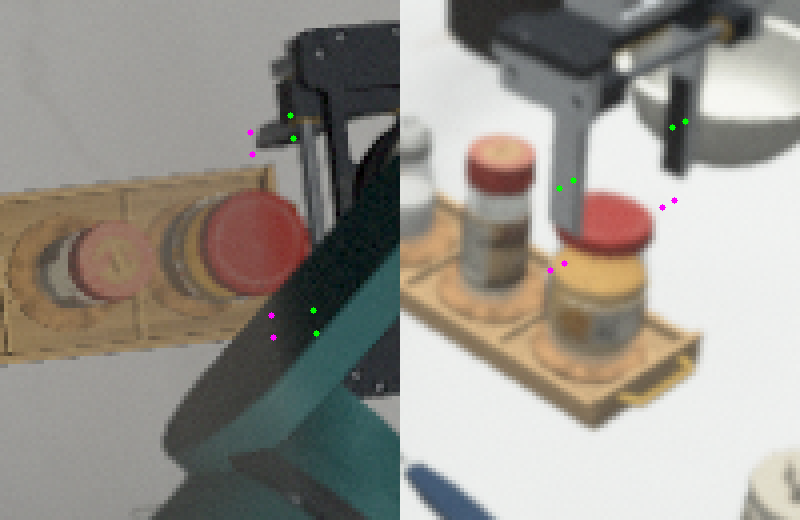

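step_arm(targets="-3 8 0 0.026 0.016 0.005 94;0 0 -10 0 0 0 94;0 0 0 0 0 0 94;0 0 0 0 0 0 94;0 0 0 0 0 0 94")

```text
time: 3.05
position: [483.2, -344.4, 105.5]
tcp_rot: [-179.9, -0.1, 7.8]
ft_force: [0.1, -0.6, -0.1]
width: 94.1
```

```bash
python3 -c "
from rig import bot,vision
for i in range(4):
    s=bot.read_state();print(s['time'],s['position'].round(1),s['tcp_rot'].round(2),s['joints'].round(2),s['qd'].round(2));vision.grab_frame('side')"
```

```text
3.05 [ 483.2 -344.4  105.5] [-1.7986e+02 -1.1000e-01  7.8200e+00] [-41.06  12.51  80.64   0.17  86.88 -48.89] [-0.03 -0.04 -0.11  0.01 -0.32 -0.01]
3.1 [ 483.3 -344.5  105.6] [-1.7987e+02 -1.2000e-01  7.8200e+00] [-41.06  12.51  80.63   0.17  86.88 -48.89] [ 0.02 -0.25 -0.39  0.1   0.18  0.03]
3.15 [ 483.4 -344.5  105.8] [-1.7988e+02 -1.3000e-01  7.8200e+00] [-41.06  12.5   80.61   0.18  86.88 -48.89] [-0.02 -0.15 -0.35 -0.01  0.03 -0.07]
3.2 [ 483.4 -344.6  106. ] [-1.799e+02 -1.400e-01  7.820e+00] [-41.06  12.49  80.6    0.18  86.89 -48.88] [ 0.04 -0.01 -0.13  0.02 -0.01 -0.05]
```

step_arm(targets="0 0 -10 0 0 0 94;0 0 -10 0 0 0 94;0 0 -10 0 0 0 94;0 0 0 0 0 0 94;0 0 0 0 0 0 94;0 0 0 0 0 0 94")

```text
time: 3.85
position: [482.8, -344.2, 72.3]
tcp_rot: [-179.8, -0.1, 7.8]
ft_force: [-0.6, -0.5, -0.1]
width: 94.3
```

```bash
python3 look.py s3 side 480 -345 80 50
```

```text
origin 324 208 scale 6.0
[ 482.9 -344.2   72.5] [-1.7984e+02 -9.0000e-02  7.8100e+00] [-0.   0.3  0.6]
```

View pics/s3.png

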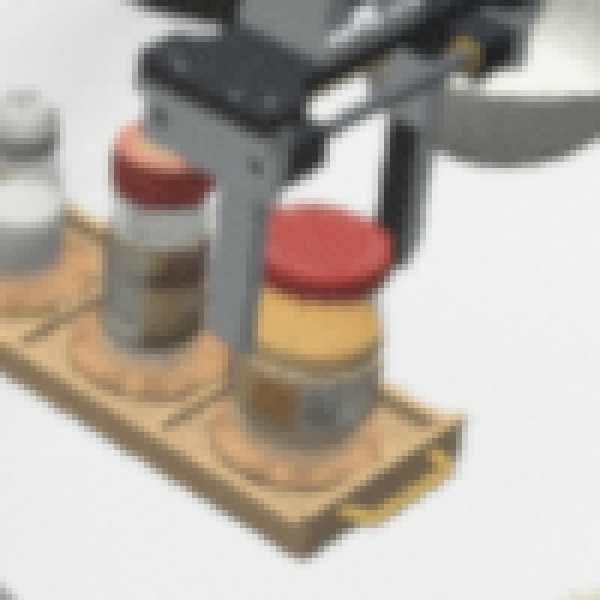

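The fingers straddle the honey jar, with the near tip at (232,350) just above the label. Closing.

step_arm(targets="0 0 0 0 0 0 70;0 0 0 0 0 0 60;0 0 0 0 0 0 50;0 0 0 0 0 0 50;0 0 0 0 0 0 50;0 0 0 0 0 0 50;0 0 0 0 0 0 50", newtons=30)

```text
time: 4.6
position: [483.4, -344.9, 74.1]
tcp_rot: [-180.0, -0.2, 7.8]
ft_force: [-0.6, -0.4, -0.2]
width: 60.5
```

step_arm(targets="0 0 5 0 0 0 50;0 0 15 0 0 0 50;0 0 30 0 0 0 50;0 0 30 0 0 0 50;0 0 30 0 0 0 50;0 0 30 0 0 0 50;0 0 15 0 0 0 50;0 0 0 0 0 0 50;0 0 0 0 0 0 50")

```text
time: 5.5
position: [480.4, -341.6, 235.9]
tcp_rot: [-179.6, 0.0, 7.8]
ft_force: [-0.4, 1.1, -4.1]
width: 60.2
```

Lifted: 4 N. Carrying it across.

step_arm(targets="0 15 0 0 0 0 50;0 25 0 0 0 0 50;0 35 0 0 0 0 50;0 40 0 0 0 0 50;0 40 0 0 0 0 50;0 40 0 0 0 0 50;0 40 0 0 0 0 50;0 40 0 0 0 -0.005 50;0 40 0 0 0 -0.005 50;0 40 0 0 0 -0.005 50;0 40 0 0 0 -0.005 50;0 40 0 0 0 -0.005 50;0 40 0 0 0 -0.005 50;-1 40 0 0 0 0 50;-1 40 0 0 0 0 50;-1 35 0 0 0 0 50;-1 25 0 0 0 0 50;-1 15 0 0 0 0 50;0 0 0 0 0 0 50;0 0 0 0 0 0 50")

```text
time: 7.5
position: [441.7, 327.9, 201.0]
tcp_rot: [-178.7, 3.3, 6.6]
ft_force: [-0.4, 0.1, -3.3]
width: 60.2
```

```bash
python3 - <<'E'
from h import *
from rig import vision,bot
t=vision.grab_frame("top")
# dividers (end-to-end mids) and tray ends from crop0
for n,u in (("d1",[(161,419),(168,541)]),("d2",[(266,406),(273,530)]),("d3",[(371,400),(376,524)])):
    u=np.array(u)/3.2+[100,145-352/3.2]; P=ray(t,u,15); print(n,P.round(0).tolist(),P.mean(0).round(0))
print([np.round(rackpts([486.35,248.1,.108],[[0,y,15]])[0]) for y in(84,0,-84)])
s=bot.read_state();print(s['position'].round(1),s['tcp_rot'].round(2),s['width'])
E
```

```text
d1 [[525.0, 335.0, 15.0], [429.0, 325.0, 15.0]] [477. 330.  15.]
d2 [[537.0, 252.0, 15.0], [440.0, 242.0, 15.0]] [489. 247.  15.]
d3 [[544.0, 169.0, 15.0], [447.0, 162.0, 15.0]] [495. 165.  15.]
[array([477., 332.,  15.]), array([486., 248.,  15.]), array([495., 165.,  15.])]
[441.7 327.7 200.9] [-178.67    3.37    6.54] 60.452192133662834
```

step_arm(targets="10 15 0 -0.01 -0.02 0 50;10 15 0 -0.01 -0.02 -0.003 50;11 15 -10 0 -0.018 -0.003 50;0 0 -10 0 0 0 50;0 0 0 0 0 0 50;0 0 0 0 0 0 50;0 0 0 0 0 0 50")

```text
time: 8.25
position: [473.2, 366.6, 176.9]
tcp_rot: [179.5, 0.4, 5.6]
ft_force: [0.2, 0.8, -2.8]
width: 60.3
```

step_arm(targets="0 6 -10 0.008 -0.006 0.01 50;0 0 -20 0 0 0 50;0 0 -25 0 0 0 50;0 0 -15 0 0 0 50;0 0 -10 0 0 0 50;0 0 0 0 0 0 50;0 0 0 0 0 0 50;0 0 0 0 0 0 50")

```text
time: 9.05
position: [473.5, 373.3, 95.6]
tcp_rot: [-179.8, -0.3, 6.2]
ft_force: [0.6, 0.0, -3.3]
width: 60.8
```

step_arm(targets="0 0 -8 0 0 0 50;0 0 -5 0 0 0 50;0 0 -4 0 0 0 50;0 0 -3 0 0 0 50;0 0 0 0 0 0 50;0 0 0 0 0 0 50")

```text
time: 9.65
position: [474.9, 374.3, 76.6]
tcp_rot: [-179.7, -0.6, 6.2]
ft_force: [0.4, 0.7, -3.7]
width: 60.4
```

```bash
python3 look.py n1 side 480 340 50 60
```

```text
origin 181 111 scale 5.0
[474.9 374.2  76.5] [-179.66   -0.59    6.25] [-0.6  0.1 -3.9]
```

View pics/n1.png

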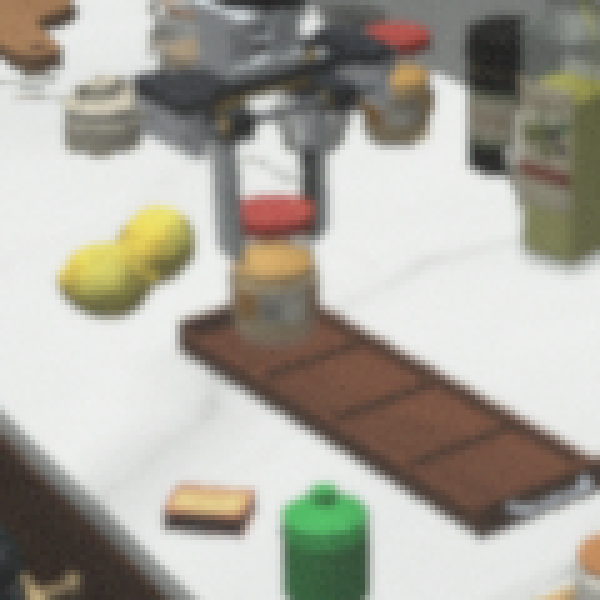

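The honey hangs over the leftmost dark bay (bottom at 275,345). Lowering onto the floor.

step_arm(targets="-1 -1 -3 0 0.008 0 50;0 0 -2 0 0 0 50;0 0 -1.5 0 0 0 50;0 0 0 0 0 0 50;0 0 0 0 0 0 50")

```text
time: 10.2
position: [474.3, 373.4, 70.2]
tcp_rot: [-179.6, -0.2, 6.2]
ft_force: [-0.2, -1.2, -3.0]
width: 60.4
```

step_arm(targets="0 0 -1.5 0 0 0 50;0 0 0 0 0 0 50;0 0 -1 0 0 0 50;0 0 0 0 0 0 50")

```text
time: 10.6
position: [474.6, 374.3, 70.1]
tcp_rot: [-179.4, -0.3, 6.3]
ft_force: [-0.6, -0.3, -1.1]
width: 60.3
```

Contact. Releasing and retreating upward.

step_arm(targets="0 0 0 0 0 0 65;0 0 0 0 0 0 80;0 0 0 0 0 0 90;0 0 0 0 0 0 90;0 0 0 0 0 0 90;0 0 15 0 0 0 90;0 0 30 0 0 0 90;0 0 35 0 0 0 90;0 0 35 0 0 0 90;0 0 30 0 0 0 90;0 0 0 0 0 0 90")

```text
time: 11.7
position: [474.6, 373.7, 226.0]
tcp_rot: [-179.4, -0.6, 6.2]
ft_force: [0.9, -0.3, -0.0]
width: 89.9
```

step_arm(targets="0 -15 0 0 0 0 90;0 -30 0 0 0 0 90;0 -40 0 0 0 0 90;0 -40 0 0 0 0 90;0 -40 0 0 0 0 90;0 -40 0 0 0 0 90;0 -40 0 0 0 0.005 90;0 -40 0 0 0 0.005 90;0 -40 0 0 0 0.005 90;0 -40 0 0 0 0.005 90;0 -40 0 0 0 0.005 90;0 -40 0 0 0 0.005 90;0 -40 0 0 0 0 90;0 -40 0 0 0 0 90;0 -35 0 0 0 0 90;0 -25 0 0 0 0 90;0 -15 0 0 0 0 90;0 0 0 0 0 0 90;0 0 0 0 0 0 90")

```text
time: 13.6
position: [446.7, -258.4, 197.6]
tcp_rot: [-178.9, 1.9, 7.7]
ft_force: [0.5, 1.2, -0.9]
width: 89.4
```

```bash
python3 - <<'E'
from rig import vision,bot
import cv2
t=vision.grab_frame("top"); s=bot.read_state();print(s['position'].round(1),s['tcp_rot'].round(2))
cv2.imwrite("pics/n2.png",cv2.resize(t["image"][130:230,90:290,::-1],None,fx=4,fy=4,interpolation=3))
E
```

```text
[ 446.8 -258.2  197.7] [-178.87    1.92    7.71]
```

View pics/n2.png

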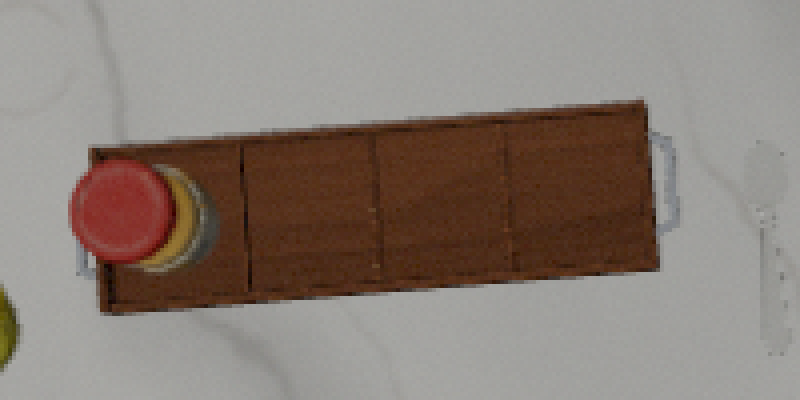

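Honey stands upright in the leftmost bay (lid at 123,212). I'll check its offset and the tip-height bias.

```bash
python3 - <<'E'
from h import *
from rig import vision
t=vision.grab_frame("top"); s=vision.grab_frame("side")
print("honey",ray(t,[(120.75,183)],107)[0].round(1))
tip=np.array([232,352])/6+[324,208]
for z in(53.5,60,67,74): print(z,(proj(s,rackpts([482.9,-344.2,np.radians(7.8)],[[-59.5,0,z]]))[0]-tip).round(1))
E
```

```text
honey [471.5 371.3 107. ]
53.5 [-4.   8.8]
60 [-3.8  6.6]
67 [-3.5  4.3]
74 [-3.3  2. ]
```

step_arm(targets="10 -1 0 -0.01 -0.015 0 80;11 -2 -5 -0.01 -0.015 0 80;0 0 -20 0 0 0 80;0 0 -10 0 0 0 80;0 0 0 0 0 0 80;0 0 0 0 0 0 80;0 0 0 0 0 0 80")

```text
time: 14.45
position: [474.0, -257.3, 164.0]
tcp_rot: [179.4, -0.2, 8.2]
ft_force: [-0.2, 0.5, 0.1]
width: 79.6
```

step_arm(targets="-6 -4 -10 0.01 0 -0.005 80;0 0 -15 0 0 0 80;0 0 -15 0 0 0 80;0 0 -10 0 0 0 80;0 0 0 0 0 0 80;0 0 0 0 0 0 80;0 0 0 0 0 0 80")

```text
time: 15.15
position: [467.2, -264.4, 114.1]
tcp_rot: [179.8, -0.5, 7.7]
ft_force: [0.2, -0.0, -0.3]
width: 80.2
```

```bash
python3 look.py s4 side 465 -250 90 50
```

```text
origin 296 189 scale 6.0
[ 467.4 -264.5  114.4] [179.76  -0.49   7.72] [ 0.6 -0.8 -0.5]
```

View pics/s4.png

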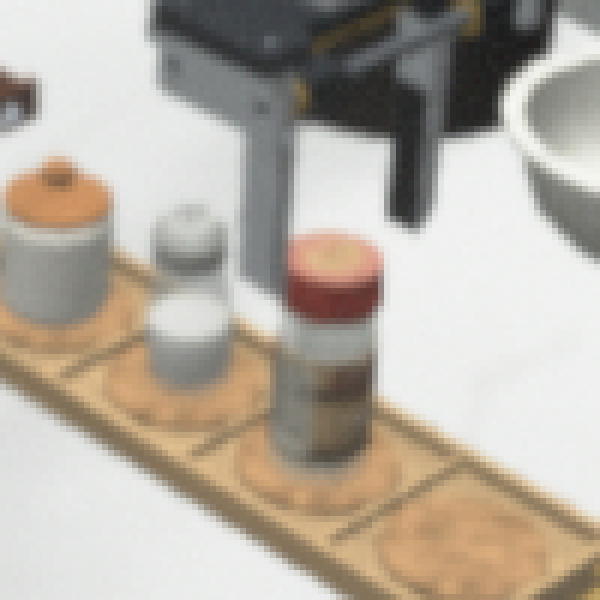

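Tip midpoint (335,255) is level with the cap top (333,255), so the fingers need about 24 mm more descent.

step_arm(targets="0 2 -8 0 0.008 0 80;0 0 -8 0 0 0 80;0 0 -5 0 0 0 80;0 0 0 0 0 0 80;0 0 0 0 0 0 65;0 0 0 0 0 0 50;0 0 0 0 0 0 35;0 0 0 0 0 0 35;0 0 0 0 0 0 35;0 0 0 0 0 0 35;0 0 0 0 0 0 35", newtons=20)

```text
time: 16.3
position: [468.4, -262.7, 93.1]
tcp_rot: [179.7, -0.1, 7.8]
ft_force: [-0.3, -0.6, -1.0]
width: 44.0
```

```bash
python3 look.py s5 side 465 -250 90 50
```

```text
origin 296 189 scale 6.0
[ 468.4 -262.7   93.1] [ 1.7971e+02 -1.2000e-01  7.7500e+00] [-0.4 -0.2 -0.1]
```

View pics/s5.png

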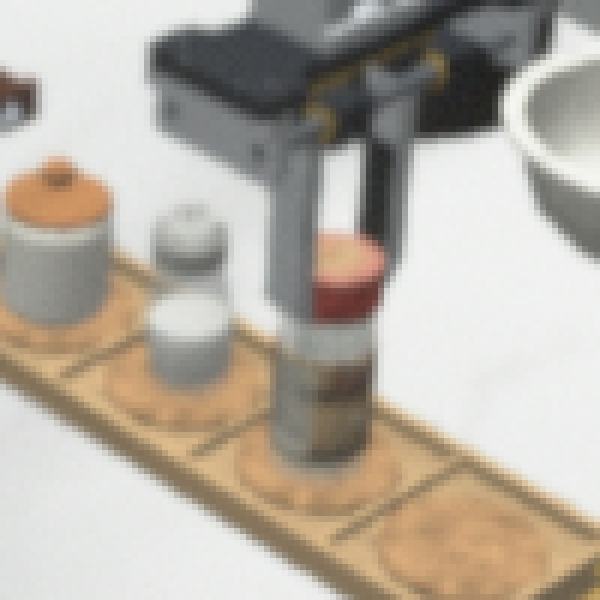

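The cap is gripped (44 mm; tips at its lower edge, (290,315)). Lifting; the target is the second bay from the left, (482,289).

step_arm(targets="0 0 5 0 0 0 35;0 0 15 0 0 0 35;0 0 30 0 0 0 35;0 0 30 0 0 0 35;0 0 30 0 0 0 35;0 0 25 0 0 0 35;0 0 10 0 0 0 35;0 0 0 0 0 0 35")

```text
time: 17.15
position: [465.6, -260.8, 242.1]
tcp_rot: [180.0, 0.1, 7.7]
ft_force: [-0.4, -0.4, -2.1]
width: 44.0
```

step_arm(targets="1 10 2 0 0 0 35;1 20 2 0 0 0 35;2 30 2 0 -0.002 0 35;2 35 2 0 -0.002 0 35;2 35 2 0 -0.002 0 35;2 35 2 0 -0.002 0 35;2 35 2 0 -0.002 0 35;2 35 2 0 -0.002 -0.005 35;2 35 2 0 -0.002 -0.005 35;2 35 2 0 -0.002 -0.005 35;2 35 2 0 -0.002 -0.005 35;2 35 2 0 -0.002 -0.005 35;2 35 2 0 -0.002 -0.005 35;2 35 2 0 -0.002 0 35;2 30 2 0 -0.002 0 35;1 20 0 0 0 0 35;0 10 0 0 0 0 35;0 0 0 0 0 0 35;0 0 0 0 0 0 35")

```text
time: 19.05
position: [473.0, 274.0, 236.5]
tcp_rot: [-179.5, 2.0, 6.2]
ft_force: [-0.1, -1.0, -1.9]
width: 43.7
```

step_arm(targets="5 7 -10 -0.005 -0.018 0 35;4 8 -25 -0.005 -0.018 0 35;0 0 -30 0 0 0 35;0 0 -30 0 0 0 35;0 0 -15 0 0 0 35;0 0 -5 0 0 0 35;0 0 0 0 0 0 35;0 0 0 0 0 0 35;0 0 0 0 0 0 35")

```text
time: 19.95
position: [484.0, 279.7, 120.3]
tcp_rot: [179.6, -0.3, 5.4]
ft_force: [0.3, 0.1, -0.8]
width: 43.9
```

step_arm(targets="-1 9 -4 0.006 0.005 0.013 35;0 0 -10 0 0 0 35;0 0 -6 0 0 0 35;0 0 -4 0 0 0 35;0 0 0 0 0 0 35;0 0 0 0 0 0 35;0 0 0 0 0 0 35")

```text
time: 20.65
position: [484.0, 290.4, 96.6]
tcp_rot: [-180.0, -0.2, 6.2]
ft_force: [-0.1, -0.7, -0.8]
width: 44.0
```

step_arm(targets="-2 -1 -3 0 0.003 0 35;0 0 -2 0 0 0 35;0 0 -1.5 0 0 0 35;0 0 -1 0 0 0 35;0 0 0 0 0 0 35;0 0 0 0 0 0 35")

```text
time: 21.25
position: [482.3, 289.4, 89.3]
tcp_rot: [-179.9, -0.1, 6.2]
ft_force: [-0.4, 0.5, -1.5]
width: 44.0
```

step_arm(targets="0 0 -1 0 0 0 35;0 0 0 0 0 0 35;0 0 -1 0 0 0 35;0 0 0 0 0 0 35")

```text
time: 21.65
position: [482.8, 290.1, 89.2]
tcp_rot: [-179.8, -0.3, 6.2]
ft_force: [-0.2, -0.7, -0.6]
width: 43.8
```

Height stalls at 89.2, which means contact. Releasing.

step_arm(targets="0 0 0 0 0 0 48;0 0 0 0 0 0 60;0 0 0 0 0 0 75;0 0 0 0 0 0 80;0 0 0 0 0 0 80;0 0 15 0 0 0 80;0 0 30 0 0 0 80;0 0 35 0 0 0 80;0 0 35 0 0 0 80;0 0 20 0 0 0 80;0 0 0 0 0 0 80")

```text
time: 22.75
position: [481.5, 289.1, 232.8]
tcp_rot: [-179.8, -0.3, 6.2]
ft_force: [0.0, -0.3, 0.0]
width: 80.1
```

step_arm(targets="1 -10 2 0 0 0 80;1 -20 2 0 0 0 80;2 -30 2 0 -0.002 0 80;2 -35 2 0 -0.002 0 80;2 -35 2 0 -0.002 0 80;2 -35 2 0 -0.002 0 80;2 -35 2 0 -0.002 0 80;2 -35 2 0 -0.002 0.005 80;2 -35 2 0 -0.002 0.005 80;2 -35 2 0 -0.002 0.005 80;2 -35 2 0 -0.002 0.005 80;2 -35 2 0 -0.002 0.005 80;0 -30 0 0 0 0.005 80;0 -20 0 0 0 0 80;0 -10 0 0 0 0 80;0 0 0 0 0 0 80;0 0 0 0 0 0 80")

```text
time: 24.45
position: [487.3, -170.1, 233.5]
tcp_rot: [-179.6, 0.8, 7.8]
ft_force: [0.3, 0.4, -0.2]
width: 79.9
```

step_arm(targets="-15 -4 0 -0.003 -0.007 0 80;-15 -4 -15 -0.003 -0.007 0 80;0 0 -30 0 0 0 80;0 0 -30 0 0 0 80;0 0 -20 0 0 0 80;0 0 -5 0 0 0 80;0 0 0 0 0 0 80;0 0 0 0 0 0 80;0 0 0 0 0 0 80")

```text
time: 25.35
position: [457.9, -169.4, 133.4]
tcp_rot: [179.9, -0.3, 8.6]
ft_force: [0.3, 0.3, -0.6]
width: 80.1
```

step_arm(targets="-1 -9 -5 0.002 0.005 -0.012 80;0 0 -20 0 0 0 80;0 0 -20 0 0 0 80;0 0 -12 0 0 0 80;0 0 -5 0 0 0 80;0 0 0 0 0 0 80;0 0 0 0 0 0 80;0 0 0 0 0 0 80")

```text
time: 26.15
position: [461.2, -184.0, 75.8]
tcp_rot: [179.5, -0.6, 7.7]
ft_force: [0.1, -0.0, -0.1]
width: 80.0
```

```bash
python3 look.py s6 side 457 -170 80 50
```

```text
origin 274 179 scale 6.0
[ 461.4 -184.    76. ] [179.5   -0.65   7.74] [ 0.5 -0.5  0.7]
```

View pics/s6.png

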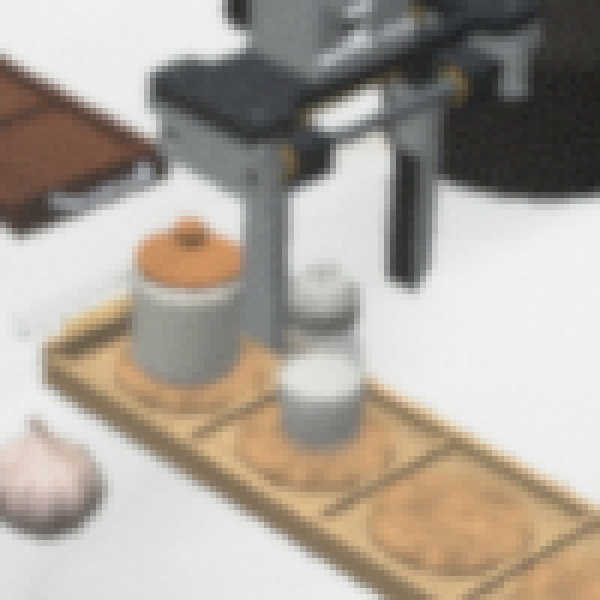

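step_arm(targets="-4 5 -8 0.006 0.01 0 80;0 0 -8 0 0 0 80;0 0 -5 0 0 0 80;0 0 0 0 0 0 80;0 0 0 0 0 0 80;0 0 0 0 0 0 80")

```text
time: 26.8
position: [457.3, -178.4, 53.8]
tcp_rot: [179.9, -0.1, 7.8]
ft_force: [0.5, -0.5, 0.1]
width: 79.6
```

step_arm(targets="0 0 0 0 0 0 65;0 0 0 0 0 0 50;0 0 0 0 0 0 35;0 0 0 0 0 0 35;0 0 0 0 0 0 35;0 0 0 0 0 0 35;0 0 0 0 0 0 35", newtons=20)

```text
time: 27.5
position: [458.0, -178.8, 54.7]
tcp_rot: [179.9, -0.2, 7.8]
ft_force: [-0.3, 0.5, -0.7]
width: 36.3
```

step_arm(targets="0 0 5 0 0 0 35;0 0 15 0 0 0 35;0 0 30 0 0 0 35;0 0 30 0 0 0 35;0 0 35 0 0 0 35;0 0 30 0 0 0 35;0 0 10 0 0 0 35;0 0 0 0 0 0 35")

```text
time: 28.3
position: [454.5, -177.0, 213.9]
tcp_rot: [-179.9, 0.1, 7.8]
ft_force: [-0.5, -0.2, -0.6]
width: 36.0
```

Width 36 isn't the 44 mm glass, so I'll look.

```bash
python3 look.py s7 side 457 -170 140 60
```

```text
origin 265 150 scale 5.0
[ 454.2 -176.8  213. ] [-1.7988e+02  1.4000e-01  7.7600e+00] [ 0.4 -1.1 -0.3]
```

View pics/s7.png

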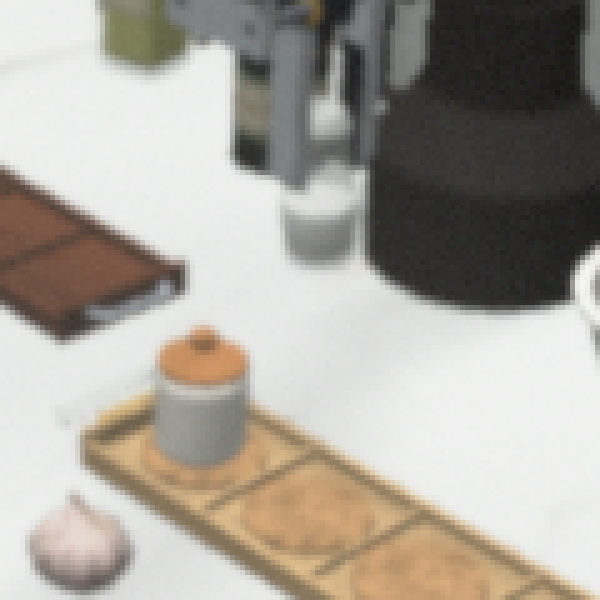

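The shaker hangs upright, seemingly held near its grey top. I'll work out the hanging base height from the picture.

```bash
python3 - <<'E'
from h import *
from rig import vision,bot
s=vision.grab_frame("side"); st=bot.read_state(); print(st["position"].round(1),st["width"],st["ft_force"].round(1))
im=s["image"]; cv2.imwrite("pics/s8.png",cv2.resize(im[150:215,300:365,::-1],None,fx=9,fy=9,interpolation=3))
p=st["position"]; a=np.linspace(0,6.28,60)
for b in(-30,-40,-50,-60):
    q=proj(s,np.c_[p[0]+22*np.cos(a),p[1]+22*np.sin(a),0*a+p[2]+b]); q=(q-[300,150])*9
    print(b,"left",q[:,0].min().round(),"right",q[:,0].max().round(),"bottom",q[:,1].max().round())
E
```

```text
[ 453.6 -176.5  211.6] 35.69724569384818 [ 0.4 -0.2 -1.7]
-30 left 169.0 right 321.0 bottom 469.0
-40 left 168.0 right 319.0 bottom 500.0
-50 left 166.0 right 317.0 bottom 530.0
-60 left 165.0 right 315.0 bottom 561.0
```

View pics/s8.png

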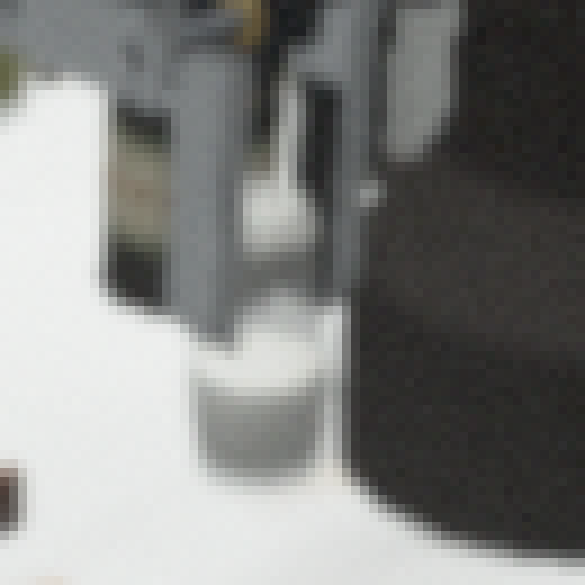

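The shaker is held upright round the collar, base clear. I'll carry on to bay 3 (492,206) and find the floor by feel.

step_arm(targets="2 10 3 0 0 0 30;3 20 3 0 0 0 30;4 30 3 0 -0.001 0 30;4 30 3 0 -0.001 0 30;4 30 3 0 -0.001 -0.003 30;4 30 3 0 -0.001 -0.003 30;4 30 2 0 -0.001 -0.003 30;4 30 2 0 -0.001 -0.003 30;4 30 2 0 -0.001 -0.003 30;4 30 2 0 -0.001 -0.003 30;4 30 2 0 -0.001 -0.003 30;4 30 2 0 -0.001 -0.003 30;4 25 0 0 0 -0.003 30;2 15 0 0 0 0 30;0 8 0 0 0 0 30;0 0 0 0 0 0 30;0 0 0 0 0 0 30")

```text
time: 30.1
position: [488.7, 225.7, 211.8]
tcp_rot: [-179.2, 2.8, 6.2]
ft_force: [-0.0, -0.0, -1.0]
width: 36.1
```

step_arm(targets="0 -10 -5 -0.007 -0.024 0 30;0 -8 -20 -0.007 -0.024 0 30;0 0 -30 0 0 0 30;0 0 -25 0 0 0 30;0 0 -10 0 0 0 30;0 0 0 0 0 0 30;0 0 0 0 0 0 30;0 0 0 0 0 0 30")

```text
time: 30.9
position: [490.7, 199.7, 123.4]
tcp_rot: [179.6, -0.3, 5.6]
ft_force: [-0.4, -0.2, -0.6]
width: 35.9
```

step_arm(targets="1 6 -5 0.006 0.004 0.01 30;0 0 -12 0 0 0 30;0 0 -12 0 0 0 30;0 0 -5 0 0 0 30;0 0 0 0 0 0 30;0 0 0 0 0 0 30;0 0 0 0 0 0 30")

```text
time: 31.6
position: [493.2, 206.9, 88.7]
tcp_rot: [-180.0, -0.3, 6.3]
ft_force: [-0.5, 0.1, -0.7]
width: 35.9
```

```bash
python3 look.py n3 side 492 230 60 50
```

```text
origin 210 129 scale 6.0
[493.2 207.   88.8] [-179.97   -0.35    6.26] [ 0.6 -0.2 -1.4]
```

View pics/n3.png

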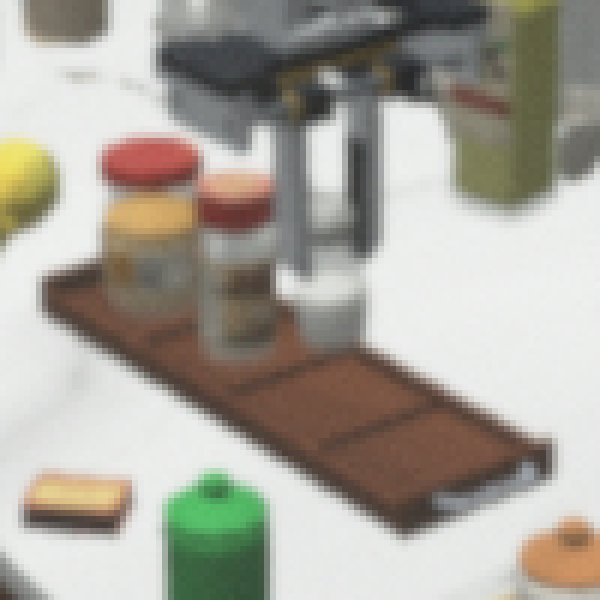

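Honey and spice stand upright in bays 1 and 2; the shaker (bottom 330,350) is above bay 3. Lowering gently.

step_arm(targets="-1 -1 -5 0 0.005 0 30;0 0 -5 0 0 0 30;0 0 -4 0 0 0 30;0 0 -2 0 0 0 30;0 0 0 0 0 0 30;0 0 0 0 0 0 30")

```text
time: 32.25
position: [492.6, 205.9, 72.1]
tcp_rot: [-179.9, -0.1, 6.2]
ft_force: [0.7, 0.3, -0.3]
width: 35.6
```

```bash
python3 - <<'E'
from rig import vision,bot
import numpy as np
F=[]
for i in range(6):
    s=bot.read_state(); F.append(s["ft_force"]); vision.grab_frame("side")
print(np.mean(F,0).round(2),s["position"].round(1))
E
```

```text
[-0.04  0.12 -0.7 ] [492.7 206.   72.4]
```

step_arm(targets="0 0 -2 0 0 0 30;0 0 -2 0 0 0 30;0 0 -2 0 0 0 30;0 0 0 0 0 0 30;0 0 0 0 0 0 30")

```text
time: 33.05
position: [492.7, 206.0, 65.9]
tcp_rot: [-179.9, -0.2, 6.3]
ft_force: [-0.2, -0.2, -0.6]
width: 36.2
```

step_arm(targets="0 0 -2 0 0 0 30;0 0 -2 0 0 0 30;0 0 0 0 0 0 30;0 0 0 0 0 0 30")

```text
time: 33.45
position: [492.7, 206.0, 61.5]
tcp_rot: [-179.9, -0.2, 6.3]
ft_force: [0.8, 0.1, -0.3]
width: 35.9
```

step_arm(targets="0 0 -2 0 0 0 30;0 0 -2 0 0 0 30;0 0 0 0 0 0 30;0 0 0 0 0 0 30")

```text
time: 33.85
position: [492.7, 206.0, 57.2]
tcp_rot: [-179.9, -0.2, 6.3]
ft_force: [0.4, -0.3, -1.2]
width: 35.7
```

step_arm(targets="0 0 -2 0 0 0 30;0 0 -2 0 0 0 30;0 0 0 0 0 0 30;0 0 0 0 0 0 30")

```text
time: 34.25
position: [492.8, 206.0, 52.8]
tcp_rot: [-179.9, -0.2, 6.3]
ft_force: [0.6, 0.1, -0.3]
width: 36.2
```

step_arm(targets="0 0 -1.5 0 0 0 30;0 0 -1 0 0 0 30;0 0 0 0 0 0 30;0 0 0 0 0 0 30")

```text
time: 34.65
position: [493.0, 206.1, 50.7]
tcp_rot: [-179.9, -0.2, 6.3]
ft_force: [-0.6, 0.4, -0.2]
width: 35.7
```

step_arm(targets="0 0 -1 0 0 0 30;0 0 -1 0 0 0 30;0 0 0 0 0 0 30;0 0 0 0 0 0 30")

```text
time: 35.05
position: [493.5, 206.4, 50.7]
tcp_rot: [-179.9, -0.3, 6.3]
ft_force: [0.1, -0.0, -0.9]
width: 36.0
```

```bash
python3 - <<'E'
from rig import vision,bot
import numpy as np
F=[]
for i in range(6):
    s=bot.read_state(); F.append(s["ft_force"]); vision.grab_frame("side")
print(np.mean(F,0).round(2),s["position"].round(1))
E
```

```text
[0.31 0.37 0.09] [493.5 206.4  50.7]
```

Contact at exactly the expected height (no slip). So the fingers really sit ~20 mm above what the state implies. Releasing.

step_arm(targets="0 0 0 0 0 0 42;0 0 0 0 0 0 55;0 0 0 0 0 0 70;0 0 0 0 0 0 85;0 0 0 0 0 0 85;0 0 15 0 0 0 85;0 0 30 0 0 0 85;0 0 35 0 0 0 85;0 0 35 0 0 0 85;0 0 20 0 0 0 85;0 0 0 0 0 0 85")

```text
time: 36.45
position: [490.4, 205.3, 187.7]
tcp_rot: [-179.9, 0.1, 6.2]
ft_force: [1.0, -0.2, 0.6]
width: 85.1
```

step_arm(targets="-1 -10 2 0 0 0 85;-2 -20 2 0 0 0 85;-3 -30 2 0 0 0.003 85;-3 -30 2 0 0 0.003 85;-3 -30 2 0 0 0.003 85;-3 -30 2 0 0 0.003 85;-3 -30 2 0 0 0.003 85;-3 -30 2 0 0 0.003 85;-3 -30 2 0 0 0.003 85;-2 -20 0 0 0 0.003 85;0 -12 0 0 0 0 85;0 0 0 0 0 0 85;0 0 0 0 0 0 85;0 0 0 0 0 0 85")

```text
time: 37.85
position: [449.2, -80.8, 182.8]
tcp_rot: [-179.6, 2.2, 7.7]
ft_force: [-0.2, 0.7, 0.3]
width: 85.1
```

step_arm(targets="-2 -8 -5 -0.003 -0.019 0 85;-2 -7 -20 -0.003 -0.019 0 85;0 0 -30 0 0 0 85;0 0 -15 0 0 0 85;0 0 -5 0 0 0 85;0 0 0 0 0 0 85;0 0 0 0 0 0 85;0 0 0 0 0 0 85")

```text
time: 38.65
position: [445.9, -93.9, 106.7]
tcp_rot: [179.5, -0.4, 8.2]
ft_force: [0.6, 0.2, -0.2]
width: 85.0
```

step_arm(targets="-1 -2 -5 0.008 0.006 -0.006 85;0 0 -15 0 0 0 85;0 0 -15 0 0 0 85;0 0 -10 0 0 0 85;0 0 -5 0 0 0 85;0 0 0 0 0 0 85;0 0 0 0 0 0 85;0 0 0 0 0 0 85")

```text
time: 39.45
position: [448.7, -98.0, 59.4]
tcp_rot: [179.8, -0.6, 7.8]
ft_force: [-0.7, 0.5, 0.4]
width: 85.6
```

```bash
python3 look.py s9 side 445 -95 70 45
```

```text
origin 260 177 scale 6.666666666666667
[448.8 -98.   59.5] [179.79  -0.65   7.77] [ 0.2  0.3 -0.1]
```

Picture limit reached; continuing by numbers.

step_arm(targets="-3 2 -6 0.003 0.009 0 85;0 0 -6 0 0 0 85;0 0 -5 0 0 0 85;0 0 0 0 0 0 85;0 0 0 0 0 0 85;0 0 0 0 0 0 85")

```text
time: 40.1
position: [445.8, -95.8, 41.6]
tcp_rot: [-180.0, -0.2, 7.8]
ft_force: [-0.3, 0.0, -0.2]
width: 85.4
```

step_arm(targets="0 0 0 0 0 0 70;0 0 0 0 0 0 60;0 0 0 0 0 0 45;0 0 0 0 0 0 40;0 0 0 0 0 0 40;0 0 0 0 0 0 40;0 0 0 0 0 0 40", newtons=25)

```text
time: 40.8
position: [446.3, -96.1, 42.2]
tcp_rot: [180.0, -0.2, 7.8]
ft_force: [0.2, 0.0, 0.2]
width: 52.8
```

Width 52.8 is the body (the readings run ~1 mm low). Lifting.

step_arm(targets="0 0 5 0 0 0 40;0 0 15 0 0 0 40;0 0 30 0 0 0 40;0 0 30 0 0 0 40;0 0 30 0 0 0 40;0 0 30 0 0 0 40;0 0 5 0 0 0 40;0 0 0 0 0 0 40")

```text
time: 41.6
position: [441.3, -94.3, 188.5]
tcp_rot: [-179.7, 0.3, 7.8]
ft_force: [0.3, -0.3, -2.9]
width: 53.0
```

```bash
python3 - <<'E'
from rig import vision,bot
import numpy as np
F=[]
for i in range(6):
    s=bot.read_state(); F.append(s["ft_force"]); vision.grab_frame("side")
print(np.mean(F,0).round(2),s["position"].round(1),s["tcp_rot"].round(1),s["width"])
E
```

```text
[-0.04 -0.32 -2.  ] [440.2 -93.9 186.4] [-179.6    0.6    7.8] 52.913582558212454
```

step_arm(targets="5 10 3 0 0 0 40;6 18 3 0 0 0 40;8 25 3 0 0 -0.004 40;8 25 3 0 0 -0.004 40;8 25 3 0 0 -0.004 40;8 25 3 0 -0.002 -0.004 40;8 25 2 0 -0.002 -0.004 40;6 20 0 0 -0.002 -0.004 40;3 15 0 0 -0.002 -0.004 40;0 8 0 0 0 0 40;0 0 0 0 0 0 40;0 0 0 0 0 0 40;0 0 0 0 0 0 40")

```text
time: 43.2
position: [500.1, 117.2, 200.5]
tcp_rot: [-179.3, 0.8, 6.2]
ft_force: [0.0, -0.8, -1.9]
width: 52.9
```

step_arm(targets="0 2 -10 -0.006 -0.012 0 40;0 2 -25 -0.006 0 0 40;0 0 -30 0 0 0 40;0 0 -30 0 0 0 40;0 0 -15 0 0 0 40;0 0 -5 0 0 0 40;0 0 0 0 0 0 40;0 0 0 0 0 0 40;0 0 0 0 0 0 40")

```text
time: 44.1
position: [501.8, 115.0, 86.2]
tcp_rot: [179.8, -0.3, 5.6]
ft_force: [-0.2, -0.0, -2.1]
width: 52.6
```

step_arm(targets="0 7 -5 0.003 0.004 0.01 40;0 0 -10 0 0 0 40;0 0 -10 0 0 0 40;0 0 -8 0 0 0 40;0 0 -3 0 0 0 40;0 0 0 0 0 0 40;0 0 0 0 0 0 40;0 0 0 0 0 0 40")

```text
time: 44.9
position: [502.9, 123.0, 48.9]
tcp_rot: [-180.0, -0.3, 6.2]
ft_force: [-0.1, 0.7, -2.6]
width: 53.1
```

step_arm(targets="-2 -1 -3 0 0.004 0 40;0 0 -3 0 0 0 40;0 0 -2 0 0 0 40;0 0 -1 0 0 0 40;0 0 0 0 0 0 40;0 0 0 0 0 0 40")

```text
time: 45.5
position: [501.5, 121.9, 40.1]
tcp_rot: [-180.0, -0.2, 6.2]
ft_force: [-0.3, 0.9, -2.0]
width: 52.9
```

step_arm(targets="0 0 -1 0 0 0 40;0 0 0 0 0 0 40;0 0 -1 0 0 0 40;0 0 0 0 0 0 40;0 0 0 0 0 0 40")

```text
time: 46.0
position: [501.8, 122.0, 38.3]
tcp_rot: [-180.0, -0.2, 6.2]
ft_force: [0.0, -0.3, -1.8]
width: 52.9
```

```bash
python3 - <<'E'
from rig import vision,bot
import numpy as np
F=[]
for i in range(6):
    s=bot.read_state(); F.append(s["ft_force"]); vision.grab_frame("side")
print(np.mean(F,0).round(2),s["position"].round(1),s["tcp_rot"].round(1),s["width"])
E
```

```text
[ 0.05 -0.05 -2.27] [501.8 122.   38.3] [-180.    -0.2    6.2] 52.84522205363406
```

step_arm(targets="0 0 -1 0 0 0 40;0 0 0 0 0 0 40;0 0 -1 0 0 0 40;0 0 0 0 0 0 40;0 0 0 0 0 0 40")

```text
time: 46.8
position: [502.5, 122.1, 38.2]
tcp_rot: [-180.0, -0.3, 6.2]
ft_force: [-0.3, 0.3, 1.3]
width: 52.9
```

```bash
python3 - <<'E'
from rig import vision,bot
import numpy as np
F=[]
for i in range(6):
    s=bot.read_state(); F.append(s["ft_force"]); vision.grab_frame("side")
print(np.mean(F,0).round(2),s["position"].round(1),s["tcp_rot"].round(1),s["width"])
E
```

```text
[-0.42 -0.18  0.82] [502.5 122.1  38.2] [-180.    -0.3    6.2] 53.056539956018895
```

Contact. Releasing and withdrawing clear of the rack and the top camera's view.

step_arm(targets="0 0 0 0 0 0 58;0 0 0 0 0 0 70;0 0 0 0 0 0 85;0 0 0 0 0 0 85;0 0 0 0 0 0 85;0 0 15 0 0 0 85;0 0 30 0 0 0 85;0 0 35 0 0 0 85;0 0 35 0 0 0 85;0 0 30 0 0 0 85;0 0 0 0 0 0 85")

```text
time: 48.2
position: [500.2, 121.7, 186.3]
tcp_rot: [-180.0, -0.1, 6.2]
ft_force: [0.6, -0.5, 0.2]
width: 84.8
```

step_arm(targets="0 -15 2 0 0 0 85;0 -25 2 0 0 0 85;0 -35 2 0 0 0 85;0 -35 2 0 0 0 85;0 -35 2 0 0 0 85;0 -35 2 0 0 0 85;0 -35 2 0 0 0 85;0 -35 2 0 0 0 85;0 -35 2 0 0 0 85;0 -35 2 0 0 0 85;0 -25 2 0 0 0 85;0 -15 2 0 0 0 85;0 0 0 0 0 0 85;0 0 0 0 0 0 85;0 0 0 0 0 0 85")

```text
time: 49.7
position: [482.7, -258.5, 185.0]
tcp_rot: [-179.1, 2.1, 6.1]
ft_force: [0.9, 0.1, 0.5]
width: 84.6
```

```bash
python3 - <<'E'
from h import *
from rig import vision,bot
st=bot.read_state(); print(st["position"].round(1))
B=[(473,373),(482,289),(492,206),(501,122)]
for cam in("top","side"):
    f=vision.grab_frame(cam); hsv=cv2.cvtColor(f["image"],cv2.COLOR_RGB2HSV)
    for n,b,z,r,lo,hi in (("honey",B[0],107,32,(170,110,60),(180,255,255)),("spice",B[1],116,22.5,(165,70,60),(180,255,255)),("salt",B[2],90,17,(0,0,90),(180,60,255)),("mustard",B[3],70,27,(8,120,90),(20,255,255))):
        u=proj(f,(*b,z))[0]; e=20
        x0,y0=(u-e).astype(int); c=hsv[y0:y0+2*e,x0:x0+2*e]
        m=cv2.inRange(c,lo,hi)
        if n in("honey","spice"): m|=cv2.inRange(c,(0,lo[1],60),(9,255,255))
        k,l,s,cc=cv2.connectedComponentsWithStats(m)
        if k<2: print(cam,n,"none");continue
        i=1+s[1:,4].argmax(); x,y,w,h,a=s[i]; q=ray(f,[(x0+x+w/2-.5,y0+y+h/2-.5)],z)[0]
        print(cam,n,"bbox",x+x0,y+y0,w,h,"area",a,"pos",q[:2].round(0),"off",(q[:2]-b).round(0))
E
```

```text
[ 482.7 -258.5  185. ]
top honey bbox 108 169 26 30 area 559 pos [470. 372.] off [-3. -1.]
top spice bbox 144 169 22 22 area 215 pos [481. 290.] off [-1.  1.]
top salt bbox 187 170 20 17 area 260 pos [489. 200.] off [-3. -6.]
top mustard bbox 218 163 23 23 area 404 pos [503. 127.] off [2. 5.]
side honey bbox 228 153 14 7 area 84 pos [465. 357.] off [ -8. -16.]
side spice bbox 228 152 27 15 area 183 pos [461. 304.] off [-21.  15.]
side salt bbox 243 154 40 40 area 1230 pos [491. 213.] off [-1.  7.]
side mustard bbox 273 187 14 5 area 58 pos [498. 121.] off [-3. -1.]
```

The top view puts all four upright at their bay centres, within about 6 mm. The salt and mustard offsets are partly colour-mask bias. The arm is well clear, so I'm handing in.

```bash
python3 -c "
from rig import bot
print(bot.hand_in())"
```

```text
the job is handed in; nothing more can be done
None
```

I moved all four items into the dark rack in reverse order and handed the job in at about 50 s of robot time. From the robot's left they now stand honey, spice, salt, mustard; they were mustard, salt, spice, honey in the old rack. Nothing was tipped over, and I never moved the green pot or the other look-alikes.

**Top-camera check:** a final colour check, measured not viewed, put each item near its bay centre. Honey was about 3 mm off, spice 1 mm, salt 6 mm and mustard 5 mm. I think part of the salt offset comes from the colour mask catching its white body.

**Side-camera check:** it agreed for mustard (3 mm) and roughly for salt (7 mm). For honey and spice it gave 15–25 mm, which I put down to bad masks, because their red caps overlap in that view. A side picture before I placed the salt and mustard showed honey and spice upright in the two leftmost bays.

**Not seen directly:** I ran out of pictures, so the mustard's placement and the final salt position were checked only by numbers and contact force.

**Other disagreements:**
- The fingers looked about 20 mm higher than the reported position implied.
- As a result the salt shaker was held round its collar rather than its glass, but it did not slip and touched down at the expected height.

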